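Dry test run of the fogger gun

TASK

Give the fogger gun on the tray a dry test run: push the spring-loaded lock-off lever forward towards the nozzle and, keeping it forward, squeeze the paddle switch fully home against the handle and hold it for two seconds. Then let go and back away, so that the paddle springs out and the lever returns to locked. Leave the gun lying where it is (do not lift it or shove it about) and do not disturb the other things on the tray.

Things in the scene. Friction and masses are not known exactly. Their poses are not given: they have to be found in the camera images.
- fogger: Cordless blower gun (fogger), 515 mm long, 0.95 kg, lying loose on the tray. Origin: underside, below the handle's middle, on the tray top. +x to the nozzle (forward), z up, paddle on the -y side. In front of the handle a grey motor housing (x 105 to 195, top z 80), behind it a grey battery, 84 mm wide (x -200 to -115, top z 82). Not fastened: about 5 N sideways slides it.
- handle (a point): Middle of the handle (fogger x 0, y 0, z 42), a black bar 40 mm wide (y -20 to 20), 48 mm high (z 18 to 66), clear from x -115 to 105. Over handle and paddle together (y -37 to 20) it is 57 mm wide.
- paddle (a joint): Spring paddle switch: grey strip along the handle's -y side, 130 mm long, 34 high, 5 thick, 12 mm off the handle, hinged at its front end (fogger x 85). Rad: 0 = out, 0.07 = pressed fully home to the handle. At paddle_pad it starts at 5 N and is home at 14 N; springs out when let go. Goes home only with the lever forward; pressed from one side alone it just slides the gun.
- paddle_pad (a point): Point on the paddle's outer face, mid-height, 75 mm behind its hinge (fogger x 10, y -37, z 42 when out): a good squeezing place, over the folded lever.
- lock_lever (a joint): Steel lock-off lever in a slot of the paddle, a fin on an upright pin. Rad: 0 = locked, standing straight out sideways (-y); 1.4 = folded forward along the paddle. A weak spring (1 to 2 N at the tip) returns it to 0 when let go, so keep it forward while the paddle goes in. Its toe blocks the paddle below about 0.8; fully home needs 1.2. Pressing on the leaning fin folds it further.
- lever_pivot (a point): The lever's pin, in the middle of the paddle's thickness (fogger x -13, y -34.5, z 42).
- lever_tip (a point): Outer end of the fin, 40 mm from the pin, mid-height (fogger x -13, y -74.5, z 42 when locked). Fin 5 mm thick, 20 mm high; the tip bar is 9 mm thick, from z 28 to 64. With the paddle in, the fin cannot swing back.
- tray: White service tray 500 x 360 mm, 10 mm thick, fixed; origin on the table under its middle, x along the fogger at about the same yaw. A fork of two 75 mm high aluminium posts at its x 205 stops the motor housing from sliding forward.
- spare_nozzle: Bystander: black spare nozzle, 60 mm base, 75 mm high, upright on the tray beside the motor housing, paddle side.
- balm_jar: Bystander: small amber jar, 52 mm across, 55 mm high, on the tray beside the battery, paddle side.
- brush: Bystander: brush 170 mm long, lying on the tray on the side away from the paddle.
- tin: Bystander: flat aluminium tin, 70 mm across, 28 mm high, on the tray on the side away from the paddle.

How it is judged:
By the outcome, as a careful person would: the job done as asked, in the order asked, and still so for the second after the job is handed in, with the robot touching nothing.
It also fails if it takes over 35 s, if anything falls off the work surface, if the arm or the gripper's body presses on something with over 40 N, if the wrist force passes 120 N, or if a joint passes its speed limit or range.

ROBOT

A 7-joint arm with a two-finger parallel gripper is mounted at the origin on the work surface. World frame = base frame: x ahead of the robot, y to its left, z up, the work surface at z = 0. Lengths are in m, angles in degrees, forces in N, time in s.
With the tool pointing down it reaches from about 0.4 to 0.85 m from the base axis. Payload 10.4 kg.
Tool frame: the origin (TCP) lies midway between the tips of the shut fingers; the grasp point (between the pads) lies 19 mm behind it; z points along the fingers, y is the direction in which the jaws open and shut (so a half turn about z gives the same grasp; the last joint's range is limited). The gripper opens to 85 mm and grips with 20 to 120 N. Pads are 22 mm wide; open, the fingers measure 114 mm over their backs; the gripper's body (76 mm by 85 mm) begins 54 mm behind the grasp point. The pads swing forward as they close: fully open they stand 13 mm farther back than shut.
Start: joints at [-1.295, 19.034, -3.707, 83.658, 1.238, 77.344, -5.071], TCP at [0.625, 0, 0.196] pointing down, gripper open.
Joint ranges: [-148.97, 148.97], [-28.65, 121.19], [-84.17, 76.75], [9.2, 138.47], [-72.65, 252.65], [3.7, 117.97], [-149.18, 149.18]. Speed limits (degrees/s): [127.2, 127.2, 159.86, 159.86, 180, 180, 180].

INTERFACE

Orientations are given as a 3x3 rotation matrix whose columns are the frame's x, y, z axes.
In Python, from station import * gives the robot as it stands.
- The arm moves only by the tool play_rows, never from a script. Its argument "increments" is a list of rows, each an object with "translation": the shift along the tool's x, y, z in mm, a list of three; "rotation": the turn, a rotation vector about the tool's x, y, z in degrees, a list of three; "gripper": the opening, from 0 (shut) to 1 (fully open). In form: [{"translation": [tx, ty, tz], "rotation": [wx, wy, wz], "gripper": gripper}, ...]. A call has 1 to 20 rows; each row shifts and turns the commanded pose from where the row before left it, along the tool's axes as they then stand; what a row does not reach is not made up. A row lasts 1/10 s, in which the tool goes at most 50 mm and 8.59 degrees, less where a joint would pass 70% of its speed; a pose out of reach is approached as far as the arm can. A call is refused whole if a number of a shift passes 50 or a number of a turn 8.59, either way. A call with a gripper value outside its range is refused whole. The fingers move at their own pace and stop on an object; "grip_force" is the grip in N (left out, the last holds). Time passes only in rows, so rows that do not move let the fingers close. It gives the time, the measured TCP pose, the force and the opening at its end, in the units of the state.
- observe(): the state, without advancing time (a new reading comes with each control period).
- capture(name): name is "scene" or "side" or "wrist"; returns a dict with "image" (384x512x3 uint8, red, green, blue), "depth" (384x512 float32, m along the optical axis (not along the pixel's ray), 0 where there is no reading), "K" (3x3 intrinsics, pixels), "rvec" (rotation vector, rad) and "tvec" (3), from world to camera coordinates, as OpenCV has them. Camera axes: x right, y down, z forward; pixel columns grow to the right and rows downward; lengths in m; the calibration is good to about 2 mm. The wrist camera is an equidistant fisheye: a pixel r from the principal point sees the ray r / f radians off the axis. A picture is of the moment at which its call begins.
- close_job(): hands the job in, once; it reports no verdict.
The state is a dict: "time_s": time; "joints": joint angles; "qvel": joint speeds; "effort": joint torques, N m; "tcp_pos": TCP position; "tcp_rot": TCP orientation; "wrist_force": force on the tool from outside, world axes, zero at the start; "ft_torque": the same for the moment, N m; "grip_width": finger opening in m.
Only numpy, scipy, OpenCV 4.12 (cv2) and the standard library are available. Lean on these libraries where they do the work, as an engineer would, in place of code of your own. Each camera call takes 0.05 s, during which the arm holds its last target. There are 200 camera calls.

## Working session

There is one attempt and no reset: what is moved stays moved. The work goes in short steps, Python scripts to look and compute and a tool call to move; the robot and the scene stay as the last step left them, time stands still between calls to the robot, and variables do not carry over. Pictures are saved under pics/ and viewed, about 8 in all and at most 12, crops included, and the job is handed in when it is done.

Besides the shell and the picture viewer there is one more tool, called after ">>>" as name([rows], argument=value, ...), one row to a line, values as JSON. play_rows: Moves the arm, as the interface text tells. Its arguments: {"type":"object","properties":{"increments":{"type":"array"},"grip_force":{"type":"number"}},"required":["increments"]}

```bash
mkdir -p pics; cat > h.py <<'E'
from station import *
import numpy as np, cv2
def cloud(c):
    R=cv2.Rodrigues(np.array(c['rvec'],float))[0];t=np.array(c['tvec'],float).ravel();K=np.array(c['K'])
    d=c['depth'];v,u=np.indices(d.shape)
    P=np.stack([(u-K[0,2])/K[0,0]*d,(v-K[1,2])/K[1,1]*d,d],-1)
    W=(P-t)@R
    W[d<=0]=np.nan
    return W
E
python3 - <<'E'
from h import *
for n in('scene','side'):
    c=capture(n);np.savez('pics/'+n,**c)
    cv2.imwrite(f'pics/{n}1.png',cv2.resize(c['image'][...,::-1],(800,600),interpolation=cv2.INTER_CUBIC))
    R=cv2.Rodrigues(np.array(c['rvec'],float))[0];print(n,-R.T@np.array(c['tvec']).ravel(),R[2])
s=observe();print(s)
E
```

```text
scene [ 1.25340731 -0.48142202  0.84244864] [-0.58182955  0.45829395 -0.67189362]
side [0.46936456 0.88590462 0.57854836] [ 0.08894735 -0.86241231 -0.49833059]
{'time_s': 0.1, 'joints': array([-1.29370294, 19.0665692 , -3.7070038 , 83.70098387,  1.23727157,
       77.34238451, -5.06838965]), 'qvel': array([ 0.02657971, -0.12600595, -0.09192173, -0.2059312 , -0.00857424,
       -0.01278881, -0.0148007 ]), 'effort': array([ 9.25707973e-04, -6.26745987e+01,  4.87730233e-02, -3.92438293e+01,
        1.62844139e-02,  6.89412060e-03, -5.92459219e-05]), 'tcp_pos': array([ 6.24628112e-01, -1.56398049e-05,  1.95316704e-01]), 'tcp_rot': array([[-3.67791394e-05,  9.99999252e-01, -1.22261390e-03],
       [ 9.99999998e-01,  3.67179602e-05, -5.00620904e-05],
       [-5.00171610e-05, -1.22261574e-03, -9.99999251e-01]]), 'wrist_force': array([ 0.18691008, -0.77924528,  0.2703268 ]), 'ft_torque': array([ 0.03665872,  0.01144233, -0.00670444]), 'grip_width': 0.0858164896722908}
```

View pics/scene1.png

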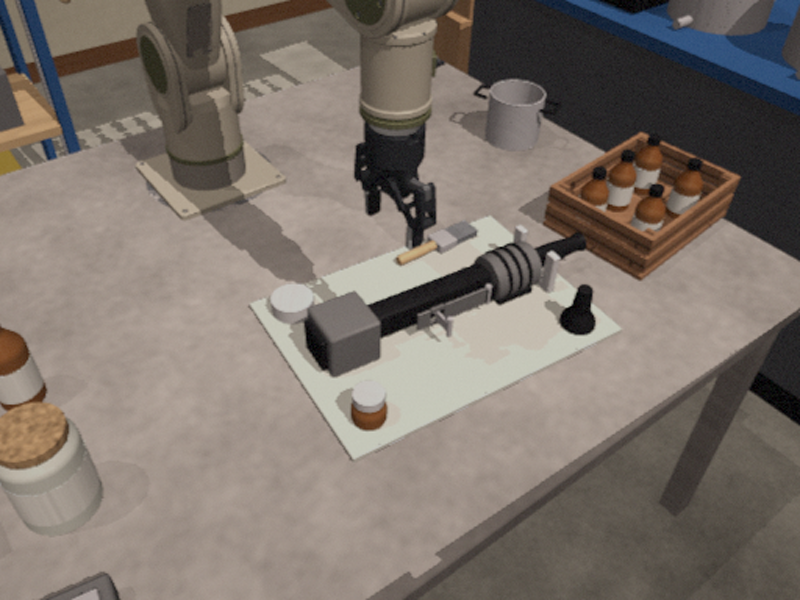

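View pics/side1.png

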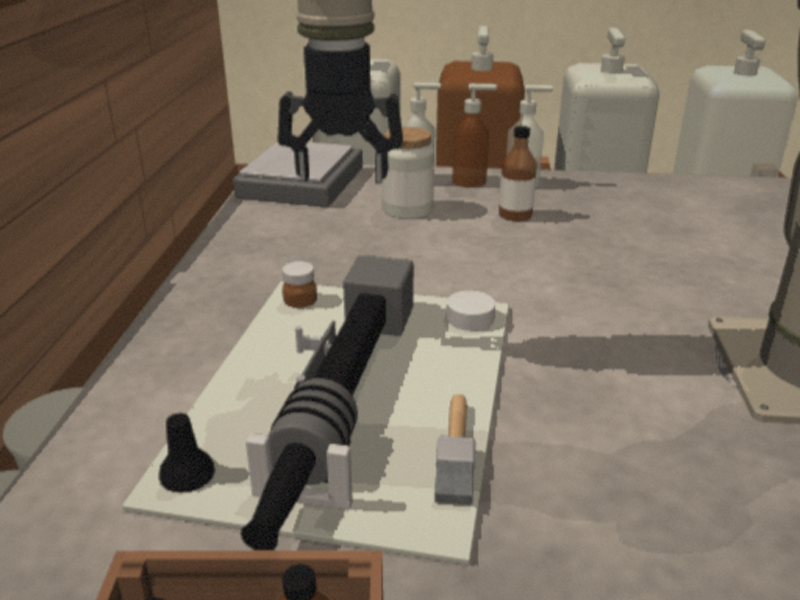

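Scene: fogger handle runs from the battery (345,330) to the ribbed motor housing (510,270), with the lever at about (445,318) on the side facing away from the robot. The jar is at (368,405) and the spare nozzle at (578,312). Next I'll build a top-down map.

```bash
python3 - <<'E'
from h import *
im=np.zeros((600,800,3),np.uint8);H=np.full((600,800),-1.)
# 1px=1mm*; cols: y -0.35..0.45 ; rows: x 0.9 (top)..0.3
out={}
for n in('scene','side'):
    c=dict(np.load(f'pics/{n}.npz'));W=cloud(c).reshape(-1,3);C=c['image'].reshape(-1,3)
    g=np.isfinite(W[:,0]);W,C=W[g],C[g];out[n]=W
    for (x,y,z),col in zip(W,C):
        u=int((0.45-y)*1000);v=int((0.95-x)*1000)
        if 0<=u<800 and 0<=v<600 and z<.14 and z>-.01:
            for a in(0,1):
                for b in (0,1):
                    if u+a<800 and v+b<600 and z>H[v+b,u+a]-.002: H[v+b,u+a]=z;im[v+b,u+a]=col[::-1]
for i in range(0,800,100): cv2.line(im,(i+50,0),(i+50,599),(0,255,255) if i==400 else (0,120,120),1)
for i in range(50,600,100): cv2.line(im,(0,i),(799,i),(120,120,0),1)
cv2.imwrite('pics/top1.png',im);np.savez('pics/cl',**out)
E
```

```text
(no output)
```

View pics/top1.png

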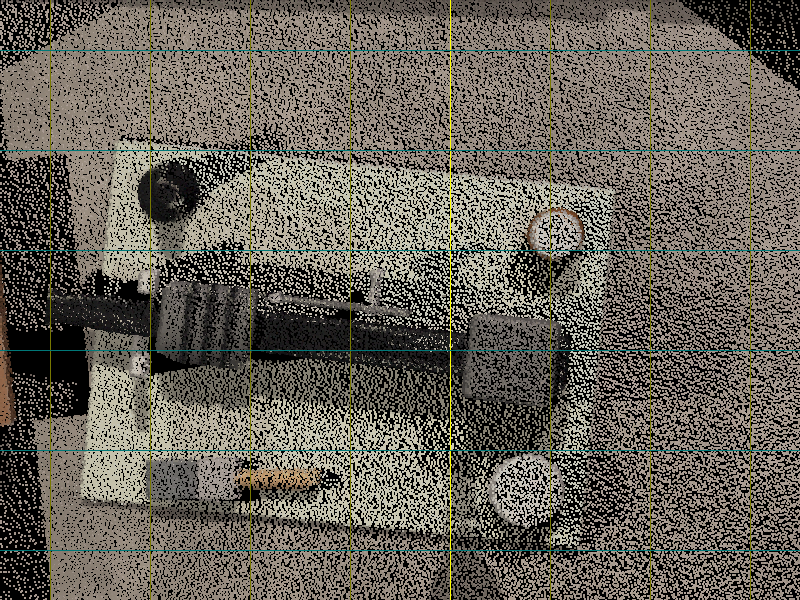

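```bash
python3 - <<'E'
from h import *
d=np.load('pics/cl.npz');W=np.vstack([d['scene'],d['side']])
def sel(x,y,z):
    return W[(W[:,0]>x[0])&(W[:,0]<x[1])&(W[:,1]>y[0])&(W[:,1]<y[1])&(W[:,2]>z[0])&(W[:,2]<z[1])]
t=sel((.7,.75),(0,.15),(0,.03));print('tray z',np.median(t[:,2]))
for n in('scene','side'):
    W=d[n]
    b=sel((.53,.65),(-.13,0),(.084,.1));print(n,'batt',len(b),np.median(b[:,2]),cv2.minAreaRect(b[:,:2].astype(np.float32)*1000))
    h=sel((.56,.66),(-.005,.19),(.07,.084))
    # handle ridge: edges binned along y
    for y0 in np.arange(0,.19,.03):
        q=h[(h[:,1]>y0)&(h[:,1]<y0+.03)]
        if len(q)>5: print('  hy',round(y0+.015,3),len(q),np.round(np.percentile(q[:,0],[2,98])*1000,1),np.round(np.median(q[:,2])*1000,1))
    l=sel((.66,.70),(.05,.1),(.03,.09));print('lever',len(l),np.round(np.percentile(l,[3,50,97],axis=0)*1000,1))
    l=l[l[:,0]>.67];print('tip',len(l),np.round(np.percentile(l,[3,50,97],axis=0)*1000,1))
    for y0 in (.04,.1,.13,.16):
        q=sel((.635,.67),(y0,y0+.02),(.055,.08));print('paddle',y0,np.round(np.percentile(q,[5,50,95],axis=0)*1000,1)) if len(q)>3 else 0
    for nm,x,y in(('hous',(.57,.68),(.19,.30)),):
        q=sel(x,y,(.08,.1));print(nm,len(q),cv2.minAreaRect(q[:,:2].astype(np.float32)*1000),np.percentile(q[:,2],95))
s=cv2.imread('pics/scene1.png')
cv2.imwrite('pics/c2.png',cv2.resize(s[240:380,300:560],None,fx=3,fy=3,interpolation=cv2.INTER_CUBIC))
E
```

```text
tray z 0.009049767290177792
scene batt 955 0.09101477803705857 ((590.453857421875, -64.4798583984375), (85.24528503417969, 86.32569885253906), 85.27222442626953)
  hy 0.015 143 [582.3 620.2] 74.7
  hy 0.045 136 [584.1 622.8] 74.7
  hy 0.075 134 [589.2 627.2] 74.7
  hy 0.105 135 [591.5 645.7] 74.7
  hy 0.135 126 [596. 635.] 74.8
  hy 0.165 130 [600.1 651.1] 74.8
  hy 0.195 38 [601.6 638.2] 74.6
lever 66 [[661.2  67.4  40.2]
 [676.4  70.4  56.4]
 [680.9  75.3  73.7]]
tip 49 [[671.8  67.   39.7]
 [678.2  69.7  58.4]
 [681.1  75.3  74. ]]
paddle 0.04 [[636.2  43.3  55.7]
 [639.2  51.3  64.2]
 [642.   58.   69.2]]
paddle 0.1 [[643.5 101.6  57. ]
 [646.  110.6  63.4]
 [648.4 118.5  70.1]]
paddle 0.13 [[641.7 131.3  56.7]
 [649.3 138.8  65. ]
 [651.8 148.3  70. ]]
paddle 0.16 [[635.4 161.3  56.5]
 [648.4 170.9  65.7]
 [657.3 178.9  74. ]]
hous 459 ((631.9019165039062, 251.3448486328125), (116.9378433227539, 64.21266174316406), 71.87454986572266) 0.09136853327761749
side batt 758 0.09090893704560757 ((589.0050048828125, -59.6765251159668), (89.30823516845703, 82.2310562133789), 83.48099517822266)
  hy 0.015 140 [579.  616.9] 74.8
  hy 0.045 143 [583.2 619.5] 75.0
  hy 0.075 162 [586.8 623.2] 74.7
  hy 0.105 169 [590.1 627.3] 74.8
  hy 0.135 194 [593.8 630.2] 74.8
  hy 0.165 200 [596.9 633.8] 74.7
  hy 0.195 43 [599.9 630.8] 74.9
lever 122 [[661.6  71.9  38.5]
 [673.4  77.6  55. ]
 [679.8  80.2  72.4]]
tip 82 [[670.4  70.2  38.1]
 [675.6  77.3  56.3]
 [680.   80.2  72.7]]
paddle 0.04 [[635.4  44.6  56.3]
 [636.5  51.7  66.8]
 [638.8  58.   68.6]]
paddle 0.1 [[641.2 100.4  56.9]
 [643.1 108.4  65.8]
 [646.6 119.2  69. ]]
paddle 0.13 [[644.7 131.6  56.8]
 [646.2 140.1  65.6]
 [649.7 147.6  68. ]]
paddle 0.16 [[644.6 160.9  62.2]
 [649.8 173.3  67.4]
 [655.5 179.7  69.2]]
hous 1086 ((628.0107421875, 254.34507751464844), (114.63045501708984, 65.0037612915039), 71.82022094726562) 0.09144753309007632
```

View pics/c2.png

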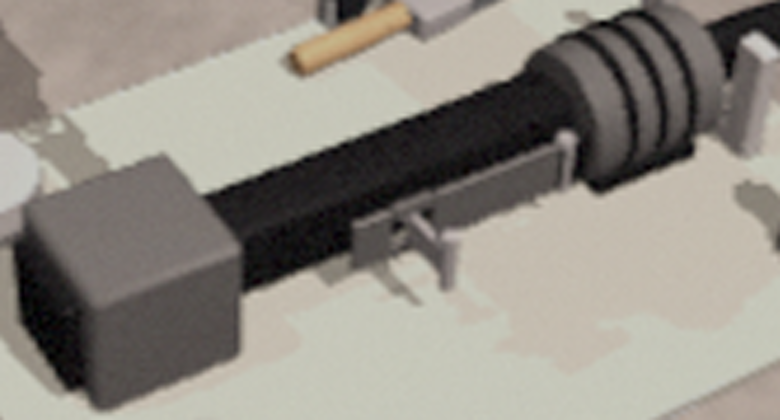

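Crop: the lever stands straight out (crop 445,260), and the paddle is out. The fit gives the fogger origin at about (608.5, 94.8) mm, with +x along (0.118, 0.993). I'll go above the approach spot behind the lever.

>>> play_rows([
  {"translation": [10, -2, 0], "rotation": [0, 0, 0], "gripper": 1},
  {"translation": [14, -3, 0], "rotation": [0, 0, 0], "gripper": 1},
  {"translation": [14, -3, 0], "rotation": [0, 0, 0], "gripper": 1},
  {"translation": [14, -3, 0], "rotation": [0, 0, 0], "gripper": 1},
  {"translation": [0, 0, 0], "rotation": [0, 0, 3.4], "gripper": 1},
  {"translation": [0, 0, 0], "rotation": [0, 0, 3.4], "gripper": 1},
  {"translation": [0, 0, 20], "rotation": [0, 0, 0], "gripper": 1},
  {"translation": [0, 0, 20], "rotation": [0, 0, 0], "gripper": 1},
  {"translation": [0, 0, 0], "rotation": [0, 0, 0], "gripper": 1},
  {"translation": [0, 0, 0], "rotation": [0, 0, 0], "gripper": 1},
], grip_force=30)

```text
time_s: 1.1
tcp_pos: [0.6138, 0.0529, 0.1564]
tcp_rot: [[0.118, 0.993, -0.0], [0.993, -0.118, 0.0], [0.0, -0.0, -1.0]]
wrist_force: [0.4, -0.1, -0.0]
grip_width: 0.0852
```

```bash
cat > s.py <<'E'
from h import *
O=np.array([.6085,.0948]);a=np.array([.1184,.993])
def rep():
    s=observe();p=s['tcp_pos'];d=p[:2]-O;R=s['tcp_rot']
    print('t',s['time_s'],'fog xyz',np.round(1000*np.array([d@a,d@[-a[1],a[0]],p[2]-.01]),1),'w',round(s['grip_width']*1000,1),'F',np.round(s['wrist_force'],1),'yawerr',np.round(np.degrees(np.arctan2(R[0,0],R[1,0]))-6.8,2))
E
python3 - <<'E'
from s import *
rep();c=capture('wrist');cv2.imwrite('pics/w1.png',cv2.resize(c['image'][...,::-1],(800,600)))
E
```

```text
t 1.1 fog xyz [-41.  -10.3 146.4] w 85.2 F [ 0.4 -0.1 -0. ] yawerr -0.05
```

View pics/w1.png

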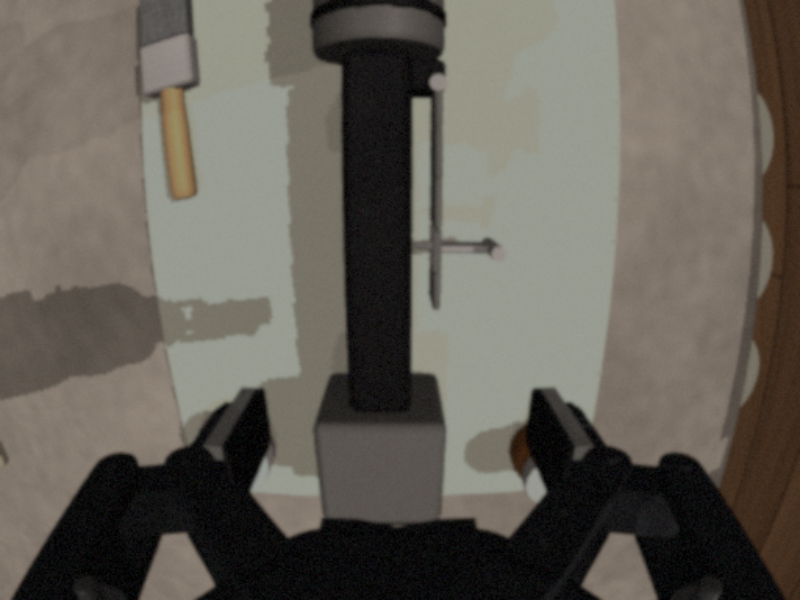

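The wrist view shows the handle (x 345–410) between the fingers (267, 532), and the lever at (465,247) ahead of the outer finger. Descending.

>>> play_rows([
  {"translation": [0, 0, 20], "rotation": [0, 0, 0], "gripper": 1},
  {"translation": [0, 0, 20], "rotation": [0, 0, 0], "gripper": 1},
  {"translation": [0, 0, 20], "rotation": [0, 0, 0], "gripper": 1},
  {"translation": [0, 0, 20], "rotation": [0, 0, 0], "gripper": 1},
  {"translation": [0, 0, 20], "rotation": [0, 0, 0], "gripper": 1},
  {"translation": [0, 0, 16], "rotation": [0, 0, 0], "gripper": 0.95},
  {"translation": [0, 0, 10], "rotation": [0, 0, 0], "gripper": 0.9},
  {"translation": [0, 0, 5], "rotation": [0, 0, 0], "gripper": 0.87},
  {"translation": [0, 0, 0], "rotation": [0, 0, 0], "gripper": 0.87},
  {"translation": [0, 0, 0], "rotation": [0, 0, 0], "gripper": 0.87},
  {"translation": [0, 0, 0], "rotation": [0, 0, 0], "gripper": 0.87},
])

```text
time_s: 2.25
tcp_pos: [0.6146, 0.0521, 0.0259]
tcp_rot: [[0.118, 0.993, 0.001], [0.993, -0.118, 0.0], [0.0, 0.001, -1.0]]
wrist_force: [0.4, -0.6, 0.0]
grip_width: 0.0741
```

```bash
python3 - <<'E'
from s import *
rep();c=capture('scene');cv2.imwrite('pics/s2.png',cv2.resize(c['image'][145:245,180:350,::-1],(800,470),interpolation=cv2.INTER_CUBIC))
E
```

```text
t 2.25 fog xyz [-41.7 -11.1  15.9] w 74.1 F [ 0.4 -0.6  0. ] yawerr 0.0
```

View pics/s2.png

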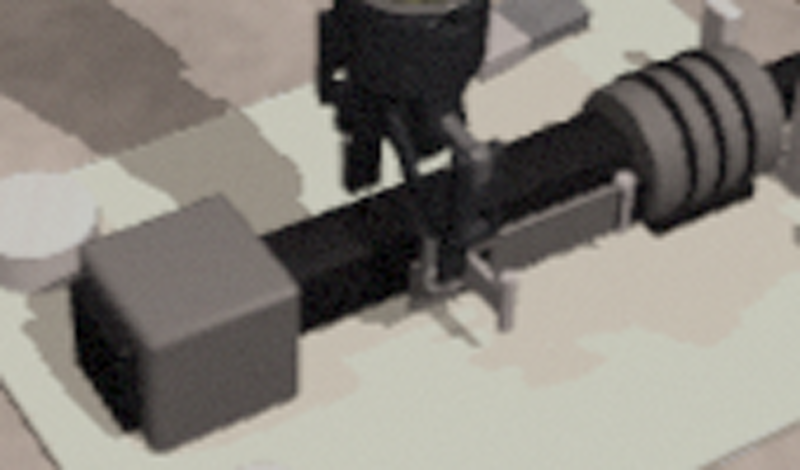

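The outer finger (440,240) is down beside the paddle and behind the lever (500,290). Sweeping forward.

>>> play_rows([
  {"translation": [4, 0, 0], "rotation": [0, 0, 0], "gripper": 0.87},
  {"translation": [4, 0, 0], "rotation": [0, 0, 0], "gripper": 0.87},
  {"translation": [4, 0, 0], "rotation": [0, 0, 0], "gripper": 0.87},
  {"translation": [4, 0, 0], "rotation": [0, 0, 0], "gripper": 0.87},
  {"translation": [4, 0, 0], "rotation": [0, 0, 0], "gripper": 0.87},
  {"translation": [4, 0, 0], "rotation": [0, 0, 0], "gripper": 0.87},
  {"translation": [4, 0, 0], "rotation": [0, 0, 0], "gripper": 0.87},
  {"translation": [4, 0, 0], "rotation": [0, 0, 0], "gripper": 0.87},
  {"translation": [4, 0, 0], "rotation": [0, 0, 0], "gripper": 0.87},
  {"translation": [4, 0, 0], "rotation": [0, 0, 0], "gripper": 0.87},
  {"translation": [4, 0, 0], "rotation": [0, 0, 0], "gripper": 0.87},
  {"translation": [4, 0, 0], "rotation": [0, 0, 0], "gripper": 0.87},
  {"translation": [2, 0, 0], "rotation": [0, 0, 0], "gripper": 0.87},
  {"translation": [0, 0, 0], "rotation": [0, 0, 0], "gripper": 0.87},
])

```text
time_s: 3.7
tcp_pos: [0.62, 0.1021, 0.0251]
tcp_rot: [[0.118, 0.993, 0.0], [0.993, -0.118, 0.0], [0.0, 0.0, -1.0]]
wrist_force: [0.6, 0.9, -0.2]
grip_width: 0.0741
```

```bash
python3 - <<'E'
from s import *
rep();c=capture('scene');A=c['image'][145:245,180:350,::-1];c=capture('wrist');B=c['image'][0:384,:,::-1]
A=cv2.resize(A,(510,300),interpolation=cv2.INTER_CUBIC);B=cv2.resize(B[110:290,160:400],(400,300),interpolation=cv2.INTER_CUBIC)
im=np.zeros((600,510,3),np.uint8);im[:300]=A;im[300:,:400]=B
cv2.imwrite('pics/s3.png',im)
E
```

```text
t 3.7 fog xyz [  8.6 -10.5  15.1] w 74.1 F [ 0.6  0.9 -0.2] yawerr -0.03
```

View pics/s3.png

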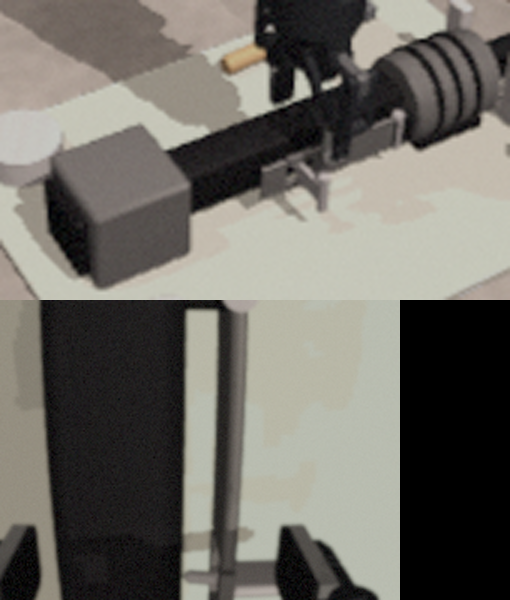

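The lever looks still locked: in the scene half it lies at (320,185), behind the finger at (340,150). I'll check heights with depth before doing anything more.

```bash
python3 - <<'E'
from s import *
ims=[]
for n in('scene','side'):
    c=capture(n);W=cloud(c).reshape(-1,3);W=W[np.isfinite(W[:,0])]
    d=W[:,:2]-O;F=np.stack([d@a,d@[-a[1],a[0]],W[:,2]-.01],1)*1000
    q=F[(F[:,0]>-60)&(F[:,0]<60)&(F[:,1]<-41)&(F[:,1]>-100)&(F[:,2]>8)&(F[:,2]<100)]
    print(n,len(q))
    H,_,_=np.histogram2d(q[:,0],q[:,2],bins=[np.arange(-60,61,10),np.arange(8,101,8)])
    print('rows x_f -60.., cols z 8..\n',H.astype(int))
    H,_,_=np.histogram2d(q[:,0],q[:,1],bins=[np.arange(-60,61,10),np.arange(-100,-40,6)])
    print('cols y -100..\n',H.astype(int))
    uv=cv2.projectPoints(np.array([[.63,.1,.06]]),np.array(c['rvec']),np.array(c['tvec']),np.array(c['K']),None)[0].ravel().astype(int)
    k=c['image'][uv[1]-45:uv[1]+30,uv[0]-50:uv[0]+50,::-1];ims.append(cv2.resize(k,(600,450),interpolation=cv2.INTER_CUBIC)[:, :])
cv2.imwrite('pics/z4.png',cv2.resize(np.hstack(ims),(800,300)))
E
```

```text
scene 173
rows x_f -60.., cols z 8..
 [[ 0  0  0  0  0  0  0  0  0  0  0]
 [ 0  0  0  0  0  0  0  0  0  0  0]
 [ 0  0  0  0  0  0  0  0  0  0  0]
 [ 0  0  0  0  0  0  0  0  0  0  0]
 [ 0  0  8 20 22 26 12  2  0  0  0]
 [ 0  0  0  0  0  0  3  8  8 13 11]
 [ 0  0  0  0  0  0  1  9  9  9  3]
 [ 0  0  0  0  0  0  0  3  3  1  0]
 [ 0  0  0  0  0  0  0  0  0  0  0]
 [ 0  0  0  0  0  0  0  0  0  0  0]
 [ 0  0  0  0  0  0  0  0  0  0  0]
 [ 0  0  0  0  0  0  0  0  0  0  0]]
cols y -100..
 [[ 0  0  0  0  0  0  0  0  0]
 [ 0  0  0  0  0  0  0  0  0]
 [ 0  0  0  0  0  0  0  0  0]
 [ 0  0  0  0  0  0  0  0  0]
 [ 0  0  0  0 34 14 11 10 12]
 [ 0  0  0  0  0  0  8 28  8]
 [ 0  0  0  0  0  1 23  7  0]
 [ 0  0  0  0  0  0  7  0  0]
 [ 0  0  0  0  0  0  0  0  0]
 [ 0  0  0  0  0  0  0  0  0]
 [ 0  0  0  0  0  0  0  0  0]
 [ 0  0  0  0  0  0  0  0  0]]
side 278
rows x_f -60.., cols z 8..
 [[ 0  0  0  0  0  0  0  0  0  0  0]
 [ 0  0  0  0  0  0  0  0  0  0  0]
 [ 0  0  0  0  0  0  0  0  0  0  0]
 [ 0  0  0  0  0  0  0  0  0  0  0]
 [ 0  0  5 18 14 10  0  0  0  0  0]
 [ 0  0  5 20 21 13  0  1  1  3  3]
 [ 0  0  0  0  0  0  4  8  6  5 10]
 [ 0  0  0  0  0  0  9 17 27 26 24]
 [ 0  0  0  0  0  0  0  3  4  1  5]
 [ 0  0  0  0  0  0  0  0  0  0  0]
 [ 0  0  0  0  0  0  0  0  0  0  0]
 [ 0  0  0  0  0  0  0  0  0  0  0]]
cols y -100..
 [[ 0  0  0  0  0  0  0  0  0]
 [ 0  0  0  0  0  0  0  0  0]
 [ 0  0  0  0  0  0  0  0  0]
 [ 0  0  0  0  0  0  0  0  0]
 [ 0  0  0  0  4  6  9 10 15]
 [ 0  0  0  0 14 17  3 10 19]
 [ 0  0  0  0  0  0  0  0 35]
 [ 0  0  0  0  0  0 33 36 45]
 [ 0  0  0  0  0  0  0  6  8]
 [ 0  0  0  0  0  0  0  0  0]
 [ 0  0  0  0  0  0  0  0  0]
 [ 0  0  0  0  0  0  0  0  0]]
```

View pics/z4.png

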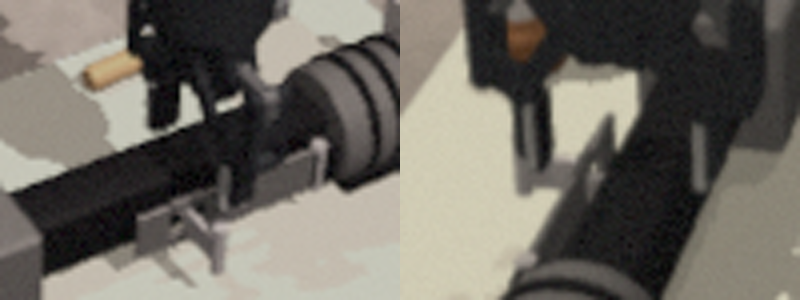

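```bash
python3 - <<'E'
from s import *
d=np.load('pics/cl.npz')
for n in d:
    W=d[n]; q=W[(abs(W[:,1])<.04)&(W[:,0]>.55)&(W[:,0]<.70)&(W[:,2]>.12)&(W[:,2]<.4)]
    for lo,hi in((.55,.585),(.585,.665),(.665,.70)):
        k=q[(q[:,0]>lo)&(q[:,0]<hi)];print(n,lo,len(k),np.round(np.percentile(k[:,2],[0,2,10])*1000) if len(k) else '')
    print(np.histogram(q[:,2],bins=np.arange(.12,.3,.01))[0])
rep()
for n in('scene','side'):
    c=capture(n);W=cloud(c).reshape(-1,3);W=W[np.isfinite(W[:,0])]
    dd=W[:,:2]-O;F=np.stack([dd@a,dd@[-a[1],a[0]],W[:,2]-.01],1)*1000
    for lo,hi in((-70,-44),(22,50)):
        q=F[(F[:,0]>0)&(F[:,0]<22)&(F[:,1]<hi)&(F[:,1]>lo)&(F[:,2]>6)&(F[:,2]<100)]
        print(n,lo,len(q),np.sort(q[:,2])[:6].round())
E
```

```text
scene 0.55 387 [242. 246. 254.]
scene 0.585 1231 [293. 304. 315.]
scene 0.665 645 [243. 250. 263.]
[ 0  0  0  0  0  0  0  0  0  0  0  0 36 79 80 78 64]
side 0.55 625 [244. 250. 263.]
side 0.585 2224 [291. 304. 311.]
side 0.665 634 [243. 248. 260.]
[  0   0   0   0   0   0   0   0   0   0   0   0  33  83  86  92 103]
t 3.9 fog xyz [  7.8 -10.6  15. ] w 74.5 F [ 0.9 -0.3 -0.1] yawerr 0.02
scene -70 33 [58. 64. 66. 66. 69. 69.]
scene 22 73 [58. 60. 61. 61. 61. 62.]
side -70 162 [59. 61. 61. 61. 61. 62.]
side 22 151 [59. 59. 59. 61. 62. 62.]
```

Depth shows the fingertips about 34 mm higher than the reported TCP implies (z_f ≈ 58, not 26), both now and at the start. So the finger simply passed above the fin. I'll go back along the same path and descend by what the camera shows.

>>> play_rows([
  {"translation": [-8, 0, 0], "rotation": [0, 0, 0], "gripper": 0.87},
  {"translation": [-14, 0, 0], "rotation": [0, 0, 0], "gripper": 0.87},
  {"translation": [-14, 0, 0], "rotation": [0, 0, 0], "gripper": 0.87},
  {"translation": [-14, 0, 0], "rotation": [0, 0, 0], "gripper": 0.87},
  {"translation": [0, 0, 0], "rotation": [0, 0, 0], "gripper": 0.87},
  {"translation": [0, 0, 0], "rotation": [0, 0, 0], "gripper": 0.87},
  {"translation": [0, 0, 5], "rotation": [0, 0, 0], "gripper": 0.87},
  {"translation": [0, 0, 5], "rotation": [0, 0, 0], "gripper": 0.87},
  {"translation": [0, 0, 5], "rotation": [0, 0, 0], "gripper": 0.87},
  {"translation": [0, 0, 5], "rotation": [0, 0, 0], "gripper": 0.87},
  {"translation": [0, 0, 5], "rotation": [0, 0, 0], "gripper": 0.87},
  {"translation": [0, 0, 6], "rotation": [0, 0, 0], "gripper": 0.87},
  {"translation": [0, 0, 0], "rotation": [0, 0, 0], "gripper": 0.87},
  {"translation": [0, 0, 0], "rotation": [0, 0, 0], "gripper": 0.87},
])

```text
time_s: 5.4
tcp_pos: [0.614, 0.052, -0.0061]
tcp_rot: [[0.118, 0.993, -0.0], [0.993, -0.118, 0.0], [-0.0, -0.0, -1.0]]
wrist_force: [0.2, -0.2, 0.7]
grip_width: 0.0745
```

```bash
cat >> s.py <<'E'
def fog(n):
    c=capture(n);W=cloud(c).reshape(-1,3);W=W[np.isfinite(W[:,0])]
    dd=W[:,:2]-O;return c,np.stack([dd@a,dd@[-a[1],a[0]],W[:,2]-.01],1)*1000
E
python3 - <<'E'
from s import *
rep();ims=[]
for n in('scene','side'):
    c,F=fog(n)
    for lo,hi in((-70,-44),(22,50)):
        q=F[(F[:,0]>-55)&(F[:,0]<-24)&(F[:,1]<hi)&(F[:,1]>lo)&(F[:,2]>6)&(F[:,2]<100)]
        print(n,lo,len(q),np.sort(q[:,2])[:6].round(), np.percentile(q[:,0],[5,95]).round() if len(q) else '',np.percentile(q[:,1],[5,95]).round()if len(q) else '')
    q=F[(F[:,1]<-62)&(F[:,1]>-80)&(F[:,0]>-30)&(F[:,0]<40)&(F[:,2]>20)&(F[:,2]<70)];print('tip',np.median(q,0).round())
    uv=cv2.projectPoints(np.array([[.63,.07,.06]]),np.array(c['rvec']),np.array(c['tvec']),np.array(c['K']),None)[0].ravel().astype(int)
    ims.append(c['image'][uv[1]-45:uv[1]+30,uv[0]-50:uv[0]+50,::-1])
cv2.imwrite('pics/z5.png',cv2.resize(np.hstack(ims),(800,300),interpolation=cv2.INTER_CUBIC))
E
```

```text
t 5.4 fog xyz [-41.8 -10.5 -16.1] w 74.5 F [ 0.2 -0.2  0.7] yawerr 0.0
scene -70 111 [27. 31. 32. 33. 33. 34.] [-55. -39.] [-65. -47.]
scene 22 75 [46. 48. 48. 54. 55. 56.] [-55. -38.] [25. 49.]
tip [-17. -71.  48.]
side -70 247 [34. 35. 37. 38. 38. 38.] [-50. -28.] [-69. -48.]
side 22 321 [30. 31. 32. 33. 33. 34.] [-50. -27.] [24. 47.]
tip [-10. -68.  47.]
```

View pics/z5.png

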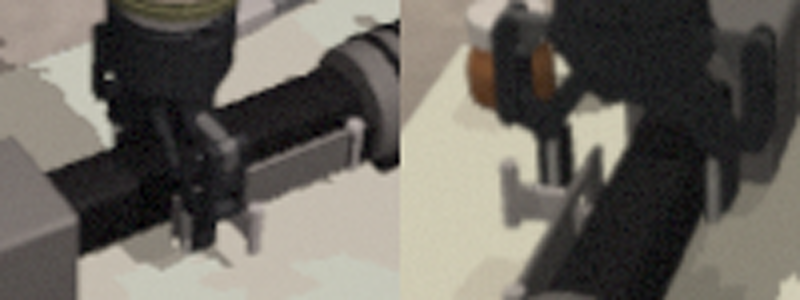

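The finger (200,230 in the left half; 553,160 in the right) now stands low and behind the lever bar (508,195). Depth puts the tips at about z_f 29. Sweeping forward again.

>>> play_rows([
  {"translation": [0, 0, 3], "rotation": [0, 0, 0], "gripper": 0.87},
  {"translation": [4, 0, 0], "rotation": [0, 0, 0], "gripper": 0.87},
  {"translation": [4, 0, 0], "rotation": [0, 0, 0], "gripper": 0.87},
  {"translation": [4, 0, 0], "rotation": [0, 0, 0], "gripper": 0.87},
  {"translation": [4, 0, 0], "rotation": [0, 0, 0], "gripper": 0.87},
  {"translation": [4, 0, 0], "rotation": [0, 0, 0], "gripper": 0.87},
  {"translation": [4, 0, 0], "rotation": [0, 0, 0], "gripper": 0.87},
  {"translation": [4, 0, 0], "rotation": [0, 0, 0], "gripper": 0.87},
  {"translation": [4, 0, 0], "rotation": [0, 0, 0], "gripper": 0.87},
  {"translation": [4, 0, 0], "rotation": [0, 0, 0], "gripper": 0.87},
  {"translation": [4, 0, 0], "rotation": [0, 0, 0], "gripper": 0.87},
  {"translation": [4, 0, 0], "rotation": [0, 0, 0], "gripper": 0.87},
  {"translation": [4, 0, 0], "rotation": [0, 0, 0], "gripper": 0.87},
  {"translation": [2, 0, 0], "rotation": [0, 0, 0], "gripper": 0.87},
  {"translation": [0, 0, 0], "rotation": [0, 0, 0], "gripper": 0.87},
])

```text
time_s: 7.0
tcp_pos: [0.6196, 0.1005, -0.009]
tcp_rot: [[0.119, 0.993, -0.001], [0.993, -0.119, -0.002], [-0.002, -0.001, -1.0]]
wrist_force: [-1.6, -6.5, 2.5]
grip_width: 0.074
```

```bash
cat >> s.py <<'E'
def look(f):
    rep();ims=[]
    for n in('scene','side'):
        c,F=fog(n)
        h=F[(F[:,0]>-100)&(F[:,0]<-60)&(F[:,2]>60)&(F[:,2]<72)&(abs(F[:,1])<35)];b=F[(F[:,0]>-215)&(F[:,0]<-100)&(F[:,2]>76)&(F[:,2]<88)]
        print(n,'handle y',np.percentile(h[:,1],[2,98]).round(1),'batt x',np.percentile(b[:,0],[2,98]).round(1),'y',np.percentile(b[:,1],[2,98]).round(1))
        uv=cv2.projectPoints(np.array([[.63,.1,.06]]),np.array(c['rvec']),np.array(c['tvec']),np.array(c['K']),None)[0].ravel().astype(int)
        ims.append(c['image'][uv[1]-45:uv[1]+30,uv[0]-50:uv[0]+50,::-1])
    cv2.imwrite(f,cv2.resize(np.hstack(ims),(800,300),interpolation=cv2.INTER_CUBIC))
E
python3 -c "
from s import *
look('pics/z6.png')"
```

```text
t 7.0 fog xyz [  6.9 -10.3 -19. ] w 74.0 F [-1.6 -6.5  2.5] yawerr 0.06
scene handle y [-19.9  16.8] batt x [-200.  -117.9] y [-41.3 534.4]
side handle y [ 6.6 16.9] batt x [-190.9 -113.4] y [-17.4 533.5]
```

View pics/z6.png

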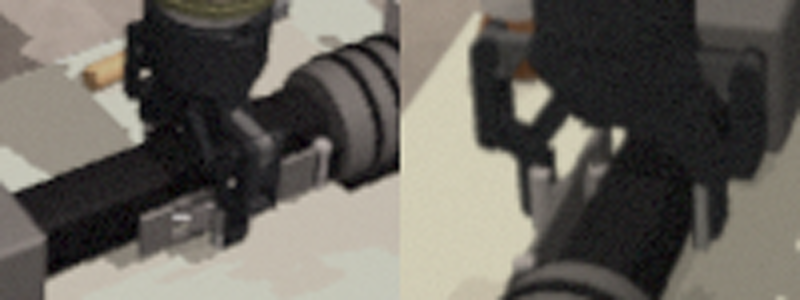

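The lever is folded forward along the paddle (its bar at 540,195 in the right half, caught by the outer finger), and the gun has not moved. Next I'll close gradually, keeping the handle-side pad about at the handle.

>>> play_rows([
  {"translation": [0, 1, 0], "rotation": [0, 0, 0], "gripper": 0.847},
  {"translation": [0, 1, 0], "rotation": [0, 0, 0], "gripper": 0.823},
  {"translation": [0, 1, 0], "rotation": [0, 0, 0], "gripper": 0.8},
  {"translation": [0, 0, 0], "rotation": [0, 0, 0], "gripper": 0.8},
  {"translation": [0, -1, 0], "rotation": [0, 0, 0], "gripper": 0.777},
  {"translation": [0, -1, 0], "rotation": [0, 0, 0], "gripper": 0.753},
  {"translation": [0, -1, 0], "rotation": [0, 0, 0], "gripper": 0.73},
  {"translation": [0, -1, 0], "rotation": [0, 0, 0], "gripper": 0.707},
  {"translation": [0, -1, 0], "rotation": [0, 0, 0], "gripper": 0.683},
  {"translation": [0, 0, 0], "rotation": [0, 0, 0], "gripper": 0.65},
  {"translation": [0, 0, 0], "rotation": [0, 0, 0], "gripper": 0.6},
  {"translation": [0, 0, 0], "rotation": [0, 0, 0], "gripper": 0.55},
  {"translation": [0, 0, 0], "rotation": [0, 0, 0], "gripper": 0.5},
], grip_force=40)

```text
time_s: 8.4
tcp_pos: [0.6165, 0.1028, -0.0075]
tcp_rot: [[0.118, 0.993, -0.002], [0.993, -0.118, 0.001], [0.0, -0.003, -1.0]]
wrist_force: [-16.5, -3.1, 21.7]
grip_width: 0.0546
```

```bash
python3 -c "
from s import *
look('pics/z7.png')"
```

```text
t 8.4 fog xyz [  8.9  -7.  -17.5] w 54.6 F [-16.5  -3.1  21.7] yawerr -0.01
scene handle y [-20.7  15.9] batt x [-200.4 -117.8] y [-42.3 535.5]
side handle y [ 6.4 16.5] batt x [-191.1 -112.8] y [-15.5 533.6]
```

View pics/z7.png

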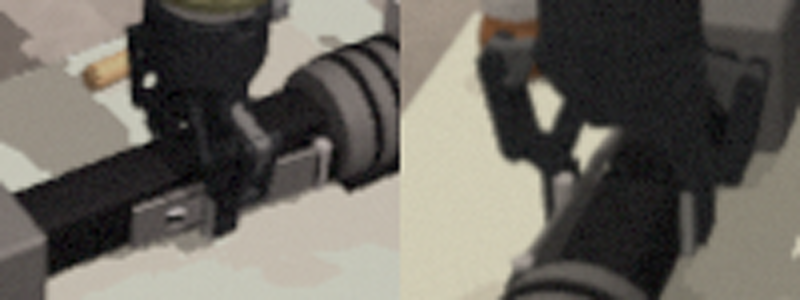

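The lever is flat and the paddle pulled in (width 54.6 mm), and the gun has moved by 1 mm or less. The wrist force shows the command sits 1–2 mm off, so I'll relax it and hold.

>>> play_rows([
  {"translation": [0, -0.6, -0.7], "rotation": [0, 0, 0], "gripper": 0.5},
  {"translation": [0, -0.6, -0.7], "rotation": [0, 0, 0], "gripper": 0.5},
  {"translation": [0, 0, 0], "rotation": [0, 0, 0], "gripper": 0.5},
  {"translation": [0, 0, 0], "rotation": [0, 0, 0], "gripper": 0.5},
  {"translation": [0, 0, 0], "rotation": [0, 0, 0], "gripper": 0.5},
  {"translation": [0, 0, 0], "rotation": [0, 0, 0], "gripper": 0.5},
], grip_force=40)

```text
time_s: 9.1
tcp_pos: [0.6164, 0.1028, -0.0071]
tcp_rot: [[0.118, 0.993, -0.001], [0.993, -0.118, 0.001], [0.001, -0.001, -1.0]]
wrist_force: [-7.0, -0.5, 8.4]
grip_width: 0.0543
```

```bash
python3 - <<'E'
from s import *
rep()
# paddle strip top edge: free end (x -45..-15) and front; gap to handle
for n in('scene','side'):
    c,F=fog(n)
    for lo,hi in((-44,-25),(-25,-8),(28,50),(50,75)):
        q=F[(F[:,0]>lo)&(F[:,0]<hi)&(F[:,1]<-21)&(F[:,1]>-45)&(F[:,2]>40)&(F[:,2]<62)]
        if len(q)>3: print(n,lo,hi,len(q),np.percentile(q[:,1],[5,50,95]).round(1))
E
```

```text
t 9.1 fog xyz [  8.9  -6.9 -17.1] w 54.3 F [-7.  -0.5  8.4] yawerr -0.02
scene -44 -25 40 [-30.5 -27.8 -24.5]
scene -25 -8 46 [-31.  -27.9 -21.6]
scene 28 50 4 [-37.5 -36.6 -34.7]
scene 50 75 54 [-37.  -34.7 -31.8]
side -44 -25 9 [-27.9 -24.9 -23.4]
side -25 -8 22 [-29.4 -26.2 -24.8]
side 28 50 50 [-34.2 -29.6 -27.9]
side 50 75 57 [-34.1 -31.2 -29.6]
```

The paddle's free end moved in about 8 mm (−35.6 to −27.8), or about 8.8 mm relative to the gun, against 8.6 mm expected for fully home. Holding for over two more seconds.

>>> play_rows([
  {"translation": [0, -0.5, -0.5], "rotation": [0, 0, 0], "gripper": 0.5},
  {"translation": [0, 0, 0], "rotation": [0, 0, 0], "gripper": 0.5},
  {"translation": [0, 0, 0], "rotation": [0, 0, 0], "gripper": 0.5},
  {"translation": [0, 0, 0], "rotation": [0, 0, 0], "gripper": 0.5},
  {"translation": [0, 0, 0], "rotation": [0, 0, 0], "gripper": 0.5},
  {"translation": [0, 0, 0], "rotation": [0, 0, 0], "gripper": 0.5},
  {"translation": [0, 0, 0], "rotation": [0, 0, 0], "gripper": 0.5},
  {"translation": [0, 0, 0], "rotation": [0, 0, 0], "gripper": 0.5},
  {"translation": [0, 0, 0], "rotation": [0, 0, 0], "gripper": 0.5},
  {"translation": [0, 0, 0], "rotation": [0, 0, 0], "gripper": 0.5},
  {"translation": [0, 0, 0], "rotation": [0, 0, 0], "gripper": 0.5},
  {"translation": [0, 0, 0], "rotation": [0, 0, 0], "gripper": 0.5},
  {"translation": [0, 0, 0], "rotation": [0, 0, 0], "gripper": 0.5},
  {"translation": [0, 0, 0], "rotation": [0, 0, 0], "gripper": 0.5},
  {"translation": [0, 0, 0], "rotation": [0, 0, 0], "gripper": 0.5},
  {"translation": [0, 0, 0], "rotation": [0, 0, 0], "gripper": 0.5},
  {"translation": [0, 0, 0], "rotation": [0, 0, 0], "gripper": 0.5},
  {"translation": [0, 0, 0], "rotation": [0, 0, 0], "gripper": 0.5},
  {"translation": [0, 0, 0], "rotation": [0, 0, 0], "gripper": 0.5},
  {"translation": [0, 0, 0], "rotation": [0, 0, 0], "gripper": 0.5},
], grip_force=40)

```text
time_s: 11.2
tcp_pos: [0.6163, 0.1028, -0.007]
tcp_rot: [[0.118, 0.993, 0.0], [0.993, -0.118, 0.001], [0.001, 0.0, -1.0]]
wrist_force: [-0.6, 4.8, 0.5]
grip_width: 0.0539
```

>>> play_rows([
  {"translation": [0, 0, 0], "rotation": [0, 0, 0], "gripper": 0.5},
  {"translation": [0, 0, 0], "rotation": [0, 0, 0], "gripper": 0.5},
  {"translation": [0, 0, 0], "rotation": [0, 0, 0], "gripper": 0.5},
  {"translation": [0, 0, 0], "rotation": [0, 0, 0], "gripper": 0.5},
  {"translation": [0, 0, 0], "rotation": [0, 0, 0], "gripper": 0.5},
])

```text
time_s: 11.7
tcp_pos: [0.6163, 0.1028, -0.007]
tcp_rot: [[0.118, 0.993, 0.0], [0.993, -0.118, 0.001], [0.001, 0.0, -1.0]]
wrist_force: [-2.0, 5.0, 0.9]
grip_width: 0.0544
```

Released now: open evenly, then back off along the gun so the lever follows the finger to locked.

>>> play_rows([
  {"translation": [0, 0, 0], "rotation": [0, 0, 0], "gripper": 0.65},
  {"translation": [0, 0, 0], "rotation": [0, 0, 0], "gripper": 0.75},
  {"translation": [0, 1, 0], "rotation": [0, 0, 0], "gripper": 0.85},
  {"translation": [0, 1, 0], "rotation": [0, 0, 0], "gripper": 0.9},
  {"translation": [0, 1, 0], "rotation": [0, 0, 0], "gripper": 0.92},
  {"translation": [0, 0, 0], "rotation": [0, 0, 0], "gripper": 0.92},
  {"translation": [-4, 0, 0], "rotation": [0, 0, 0], "gripper": 0.92},
  {"translation": [-6, 0, 0], "rotation": [0, 0, 0], "gripper": 0.92},
  {"translation": [-6, 0, 0], "rotation": [0, 0, 0], "gripper": 0.92},
  {"translation": [-6, 0, 0], "rotation": [0, 0, 0], "gripper": 0.92},
  {"translation": [-6, 0, 0], "rotation": [0, 0, 0], "gripper": 0.92},
  {"translation": [-6, 0, 0], "rotation": [0, 0, 0], "gripper": 0.92},
  {"translation": [-6, 0, 0], "rotation": [0, 0, 0], "gripper": 0.92},
  {"translation": [-6, 0, 0], "rotation": [0, 0, 0], "gripper": 0.92},
  {"translation": [-6, 0, 0], "rotation": [0, 0, 0], "gripper": 0.92},
  {"translation": [0, 0, 0], "rotation": [0, 0, 0], "gripper": 0.92},
  {"translation": [0, 0, 0], "rotation": [0, 0, 0], "gripper": 0.92},
])

```text
time_s: 13.4
tcp_pos: [0.6131, 0.0502, -0.007]
tcp_rot: [[0.119, 0.993, 0.0], [0.993, -0.119, 0.0], [0.0, 0.0, -1.0]]
wrist_force: [0.1, 0.1, 0.2]
grip_width: 0.0789
```

>>> play_rows([
  {"translation": [0, 0, -8], "rotation": [0, 0, 0], "gripper": 0.92},
  {"translation": [0, 0, -15], "rotation": [0, 0, 0], "gripper": 0.92},
  {"translation": [0, 0, -20], "rotation": [0, 0, 0], "gripper": 0.92},
  {"translation": [0, 0, -25], "rotation": [0, 0, 0], "gripper": 0.92},
  {"translation": [0, 0, -25], "rotation": [0, 0, 0], "gripper": 0.92},
  {"translation": [0, 0, -25], "rotation": [0, 0, 0], "gripper": 0.92},
  {"translation": [0, 0, -25], "rotation": [0, 0, 0], "gripper": 0.92},
  {"translation": [0, 0, -25], "rotation": [0, 0, 0], "gripper": 0.92},
  {"translation": [0, 0, -15], "rotation": [0, 0, 0], "gripper": 0.92},
  {"translation": [0, 0, 0], "rotation": [0, 0, 0], "gripper": 0.92},
  {"translation": [0, 0, 0], "rotation": [0, 0, 0], "gripper": 0.92},
])

```text
time_s: 14.5
tcp_pos: [0.6129, 0.0502, 0.1757]
tcp_rot: [[0.118, 0.993, -0.0], [0.993, -0.118, 0.0], [-0.0, -0.0, -1.0]]
wrist_force: [-0.3, -0.9, -1.3]
grip_width: 0.0785
```

```bash
python3 - <<'E'
from s import *
rep()
for n in('scene','side'):
    c=capture(n)
    if n=='scene': cv2.imwrite('pics/s9.png',cv2.resize(c['image'][120:290,150:400,::-1],(800,544),interpolation=cv2.INTER_CUBIC))
    old=dict(np.load(f'pics/{n}.npz'))
    for k,cc in(('old',old),('new',c)):
        W=cloud(cc).reshape(-1,3);W=W[np.isfinite(W[:,0])];dd=W[:,:2]-O;F=np.stack([dd@a,dd@[-a[1],a[0]],W[:,2]-.01],1)*1000
        def m(x,y,z): 
            q=F[(F[:,0]>x[0])&(F[:,0]<x[1])&(F[:,1]>y[0])&(F[:,1]<y[1])&(F[:,2]>z[0])&(F[:,2]<z[1])];return np.median(q,0).round(1),len(q)
        print(n,k,'batt',m((-215,-105),(-60,60),(77,87)),'hous',m((90,210),(-60,60),(70,87)),'tip',m((-40,40),(-85,-62),(25,66)),'padend',m((-44,-25),(-45,-21),(45,62)),'jar',m((-240,-130),(-150,-80),(30,62)))
E
```

```text
t 14.5 fog xyz [-43.8  -9.6 165.7] w 78.5 F [-0.3 -0.9 -1.3] yawerr -0.01
scene old batt (array([-161.4,   -4.3,   81.1]), 900) hous (array([145.5,  -6.4,  76.5]), 476) tip (array([-17. , -71.7,  47.5]), 48) padend (array([-35.8, -35.5,  54.2]), 37) jar (array([-193. , -133.8,   53.8]), 366)
scene new batt (array([-161. ,   -2.7,   81.1]), 894) hous (array([145.8,  -3. ,  76.4]), 466) tip (array([-15.5, -69.3,  47.5]), 48) padend (array([-36.1, -34. ,  55.2]), 31) jar (array([-192.3, -133.8,   53.9]), 355)
side old batt (array([-149.5,    2.3,   81. ]), 692) hous (array([159.5,   4.8,  76.6]), 1096) tip (array([ -9.5, -68.7,  46.5]), 86) padend (array([-33.3, -32.6,  55.6]), 27) jar (array([-172.6, -126.4,   51.3]), 313)
side new batt (array([-148. ,    2.4,   81. ]), 692) hous (array([159.6,   8.3,  76.6]), 1104) tip (array([ -7.6, -66.4,  47.3]), 76) padend (array([-33. , -30.6,  55.9]), 28) jar (array([-172.5, -126. ,   51.6]), 314)
```

View pics/s9.png

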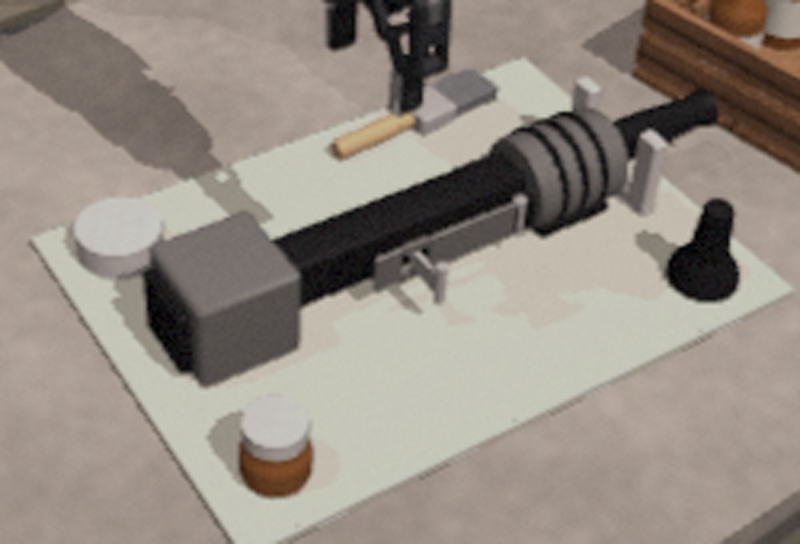

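The lever stands straight out again (430,275), the paddle is out, and the bystanders are where they were. The gun shifted about 2–3 mm. Handing in.

```bash
python3 -c "
from station import *
print(close_job())"
```

```text
the job is handed in; nothing more can be done
None
```

The dry test run is done and handed in at about 14.5 s. I folded the lock lever forward with the outer finger and squeezed the paddle against the handle at 40 N. It stayed in for about three seconds, then I opened, backed off along the gun and lifted clear.

- **Missed first sweep:** My first push passed above the lever without touching it. Depth showed the fingertips about 34 mm higher than the reported tool position implies. I corrected by the cameras and repeated it.
- **Paddle home:** Its free end moved in about 8.8 mm relative to the gun (8.6 mm expected). I had no direct reading of the joint.
- **Final state:** The paddle is back out, and the lever stands straight out in the locked position. Nothing is touching the scene. The jar measured unmoved, and the other bystanders looked unmoved in the last picture.
- **Not perfect:** The gun shifted sideways about 1–3 mm, most at the motor housing. During the squeeze the wrist force briefly reached about 27 N before I eased it.

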